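# Sweep the used capsules off the drip grate

## Task

Three used coffee capsules are left on the drip grate among the crockery: push each of them with the fingertips across the grate and over its far edge, so that all three drop into the waste trough. Do not pinch, press hard on or lift the capsules, and leave the cup, the milk jug and everything else where they are.

Things in the scene. Friction and masses are not known exactly. Their poses are not given: they have to be found in the camera images.
- station: fixed drip station, turned up to 12 degrees: black grate deck with a steel trough along its far edge. Origin on the table under the deck; x points from the robot side to the trough, y along the trough, z up. Deck flat at z = 60 mm, x = -100 to 85, y = -180 to 180 mm; a lip 6 mm wide, 12 mm high on each y end only, none on the near and far edges.
- trough (a point): middle of the waste trough's inner floor, at x = 132, y = 0, z = 6 mm of the station, same axes. The trough is steel, open at the top, inside 95 mm (x) by 350 mm (y); it begins right at the deck's far edge, 54 mm below the deck. Its other walls are 5 mm thick and 85 mm high above the table.
- pod0_mid (a point): used coffee capsule: loose bare aluminium blunt cone, about 15 g, wide end down on the deck; 37 mm across its 3 mm thick bottom flange, 31 mm above it, tapering to 18 mm at the top; 28 mm high. Point: on its axis, 13 mm above the wide end. Capsules, cup and jug stand one each in lanes at station y = -132, -66, 0, 66, 132 (+-5) mm, in any order, at x = -45 to 30 mm.
- pod1_mid (a point): used coffee capsule: loose bare aluminium blunt cone, about 15 g, wide end down on the deck; 37 mm across its 3 mm thick bottom flange, 31 mm above it, tapering to 18 mm at the top; 28 mm high. Point: on its axis, 13 mm above the wide end. Capsules, cup and jug stand one each in lanes at station y = -132, -66, 0, 66, 132 (+-5) mm, in any order, at x = -45 to 30 mm.
- pod2_mid (a point): used coffee capsule: loose bare aluminium blunt cone, about 15 g, wide end down on the deck; 37 mm across its 3 mm thick bottom flange, 31 mm above it, tapering to 18 mm at the top; 28 mm high. Point: on its axis, 13 mm above the wide end. Capsules, cup and jug stand one each in lanes at station y = -132, -66, 0, 66, 132 (+-5) mm, in any order, at x = -45 to 30 mm.
- cup: bystander on the deck: white espresso cup, upright, 58 mm across, 50 mm high, handle toward the robot reaching 66 mm from its axis. Origin: centre of its underside.
- jug: bystander on the deck: small steel milk jug, upright, 56 mm across, 52 mm high, wire handle toward the robot reaching 46 mm from its axis. Origin: centre of its underside.
- sugar_jar: bystander on the table: glass jar, 72 mm across, 100 mm high, left of the station. Origin: centre of its underside.
- tamper: bystander on the table: dark steel coffee tamper, 58 mm across, 88 mm high, right of the station. Origin: centre of its underside.
- saucers: bystander on the table: stack of white saucers, 116 mm across, 40 mm high, right of the station. Origin: centre of its underside.
- syrup: bystander on the table: amber bottle, 64 mm across, 190 mm high, left of the station. Origin: centre of its underside.
- spoon: bystander on the table: steel spoon, 130 mm long, lying right of the station. Origin: on the table under its middle.
Things that resemble listed ones, but are neither listed nor needed, are in the scene too. Leave any green look-alike of the part that bears pod2_mid alone.

How it is judged:
By the outcome, as a careful person would: the job done as asked, in the order asked, and still so for the second after the job is handed in, with the robot touching nothing.
It also fails if it takes over 51 s, if anything falls off the work surface, if the arm or the gripper's body presses on something with over 40 N, if the wrist force passes 120 N, or if a joint passes its speed limit or range.

## Robot

A 7-joint arm with a two-finger parallel gripper is mounted at the origin on the work surface. World frame = base frame: x ahead of the robot, y to its left, z up, the work surface at z = 0. Lengths are in m, angles in rad, forces in N, time in s.
With the tool pointing down it reaches from about 0.4 to 0.925 m from the base axis. Payload 5.6 kg.
Tool frame: the origin (TCP) lies between the finger pads; the fingertips stand 17 mm ahead of it and the grasp point (between the pads) lies 2 mm behind it; z points along the fingers, y is the line along which they close (so a half turn about z gives the same grasp; the last joint's range is limited). The gripper opens to 85 mm and grips with 20 to 120 N. Pads are 22 mm wide; open, the fingers measure 114 mm over their backs; the gripper's body (76 mm by 85 mm) begins 54 mm behind the grasp point. The pads swing forward as they close: fully open they stand 13 mm farther back than shut.
Start: joints at [-1.335, 0.468, -0.012, 1.603, 0.006, 1.071, -0.056], TCP at [0.179, 0.625, 0.248] pointing down, gripper open.
Joint ranges: [-2.53, 2.53], [-0.31, 2.02], [-1.57, 1.55], [0.28, 2.44], [-1.29, 4.43], [0.15, 1.84], [-2.92, 2.92]. Speed limits (rad/s): [2.57, 2.57, 3.14, 3.14, 3.14, 3.14, 3.14].

## Interface

Orientations are given as a 3x3 rotation matrix whose columns are the frame's x, y, z axes.
In Python, from station import sensors, imaging, bot gives the robot as it stands.
- The arm moves only by the tool carry_out, never from a script. Its argument "steps" is one flat list of numbers, 7 for each row, row after row: the shift along the tool's x, y, z each as a share of 0.025 m, from -1 to 1, then the turn, a rotation vector about the tool's x, y, z each as a share of 0.1 rad, from -1 to 1, then the opening, from 0 (shut) to 1 (fully open). A call has 1 to 12 rows; each row shifts and turns the commanded pose from where the row before left it, along the tool's axes as they then stand; what a row does not reach is not made up. A row lasts 1/12 s, in which the tool goes at most 41.7 mm and 7.16 degrees, less where a joint would pass 70% of its speed; a pose out of reach is approached as far as the arm can. A call with a number of a shift or a turn outside -1 to 1 is refused whole. A call with a gripper value outside its range is refused whole. The fingers move at their own pace and stop on an object; the grip force is fixed at half the most. Time passes only in rows, so rows that do not move let the fingers close. It gives the time, the measured TCP pose, the force, the opening and the grip force at its end, in the units of the state.
- sensors.read_state(): the state, without advancing time (a new reading comes with each control period).
- imaging.get_image(name): name is "scene" or "top" or "wrist"; returns the picture (480x640x3 uint8, blue, green, red); there is no depth.
- imaging.calibration(name): a dict with "fx", "fy", "cx", "cy" (pixels), "R" (3x3) and "t" (3): a world point X has camera coordinates R X + t. Camera axes: x right, y down, z forward; pixel columns grow to the right and rows downward; lengths in m; the calibration is good to about 2 mm. A picture is of the moment at which its call begins: read the wrist's pose just before it. calibration takes no time and is no camera call; for the wrist camera it gives the pose at the moment of the call.
- bot.close_job(): hands the job in; it is judged then, once.
The state is a dict: "time_s": time; "joint_positions": joint angles; "qd": joint speeds; "tau": joint torques, N m; "ee_pos": TCP position; "tcp_rot": TCP orientation; "force": force on the tool from outside, world axes, zero at the start; "moment": the same for the moment, N m; "finger_gap": finger opening in m; "grasp_force": force on a finger pad.
Only numpy, scipy, OpenCV 4.12 (cv2) and the standard library are available. Lean on these libraries where they do the work, as an engineer would, in place of code of your own. Each camera call takes 0.05 s, during which the arm holds its last target. There are 200 camera calls.

## Working session

There is one attempt and no reset: what is moved stays moved. The work goes in short steps, Python scripts to look and compute and a tool call to move; the robot and the scene stay as the last step left them, time stands still between calls to the robot, and variables do not carry over. Pictures are saved under pics/ and viewed, at most 10 in all, crops included, and the job is handed in when it is done.

Besides the shell and the picture viewer there is one more tool, called after ">>>" as name(argument=value, ...), one argument or row to a line, values as JSON. carry_out: Moves the arm, as the interface text tells. Shift numbers are shares of 0.025 m and turn numbers shares of 0.1 rad, none past 1 either way. Its arguments: {"type":"object","properties":{"steps":{"type":"array","items":{"type":"number"}}},"required":["steps"]}

```bash
mkdir -p pics
python3 - <<'E'
from station import sensors, imaging, bot
import cv2
for n in ("scene","top"):
    cv2.imwrite(f"pics/{n}0.png",imaging.get_image(n)); c=imaging.calibration(n); print(n,c)
s=sensors.read_state(); print(s)
E
```

```text
scene {'fx': 454.39249366013127, 'fy': 454.39249366013127, 'cx': 319.45092951608495, 'cy': 245.60513011069432, 'R': array([[ 0.09319552,  0.9955845 , -0.01122975],
       [ 0.6766213 , -0.07160387, -0.73284139],
       [-0.73040962,  0.06069925, -0.68030683]]), 't': array([-0.0431329 , -0.33111059,  1.61410362])}
top {'fx': 566.0691971688667, 'fy': 566.0691971688667, 'cx': 311.9620108596194, 'cy': 237.96444570867476, 'R': array([[ 0.01978616, -0.99979696, -0.00381487],
       [-0.97431506, -0.01842551, -0.22443409],
       [ 0.22431823,  0.00815758, -0.9744818 ]]), 't': array([-0.02628561,  0.56876962,  1.147369  ])}
{'time_s': 0.1, 'joint_positions': array([-1.33499263,  0.46828824, -0.01160878,  1.60352675,  0.00599275,
        1.07141516, -0.05628471]), 'qd': array([-0.0023744 , -0.00055042, -0.00133219, -0.00235363, -0.00196749,
       -0.00050805,  0.0004958 ]), 'tau': array([ 1.05251384e-03, -5.33517194e+01,  2.18164385e-02, -2.51962495e+01,
        1.15235968e-02,  4.37030380e-03, -1.29802379e-05]), 'ee_pos': array([0.1788089 , 0.62442641, 0.24743611]), 'tcp_rot': array([[-9.61372343e-01,  2.75250983e-01, -3.37550181e-04],
       [ 2.75251169e-01,  9.61371072e-01, -1.56698782e-03],
       [-1.06803959e-04, -1.59936984e-03, -9.99998715e-01]]), 'force': array([ 0.38057965, -0.06538277, -0.66867116]), 'moment': array([-0.01865557, -0.00297765,  0.01021446]), 'grasp_force': 0.0, 'finger_gap': 0.0855751086051214}
```

View pics/top0.png

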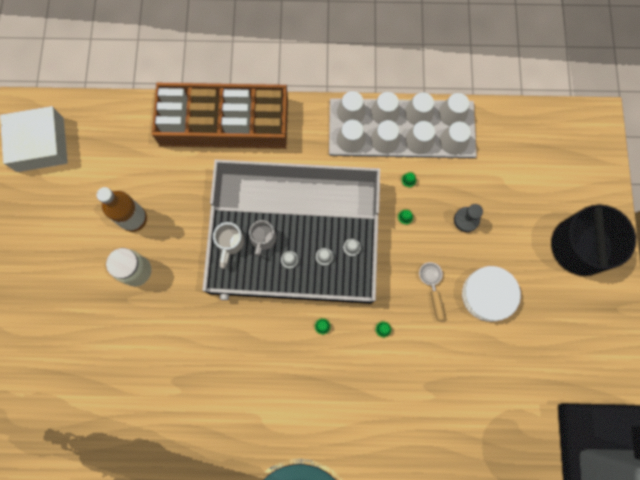

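View pics/scene0.png

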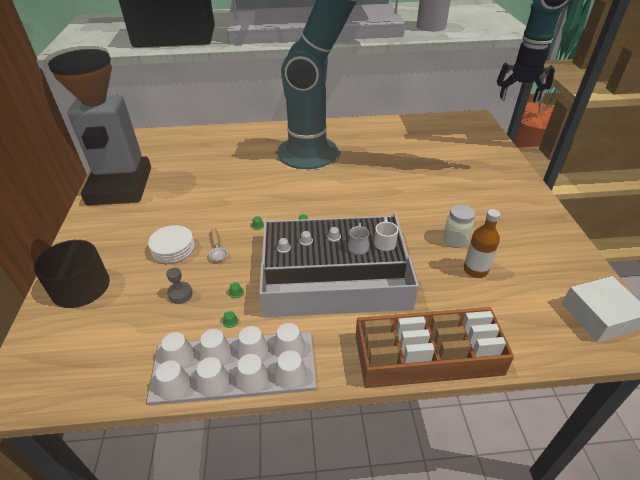

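The top view shows the deck at about (205–378, 208–300). The capsules are near (289,259), (324,256) and (352,247), the cup near (228,237) and the jug near (262,234). The green look-alikes are on the table, off the station. Next I'll get a zoomed crop to measure from.

```bash
cat > h.py <<'E'
import numpy as np
def ray(c,u,v,z):
    d=c["R"].T@np.array([(u-c["cx"])/c["fx"],(v-c["cy"])/c["fy"],1]); o=-c["R"].T@c["t"]
    return o+d*(z-o[2])/d[2]
E
python3 - <<'E'
import cv2
a=cv2.imread("pics/top0.png")[150:310,195:390]
cv2.imwrite("pics/topcrop.png",cv2.resize(a,None,fx=4,fy=3.75*4/3.75,interpolation=cv2.INTER_CUBIC)[:600])
cv2.imwrite("pics/topcrop.png",cv2.resize(a[:150],None,fx=4,fy=4,interpolation=cv2.INTER_CUBIC))
E
```

```text
(no output)
```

View pics/topcrop.png

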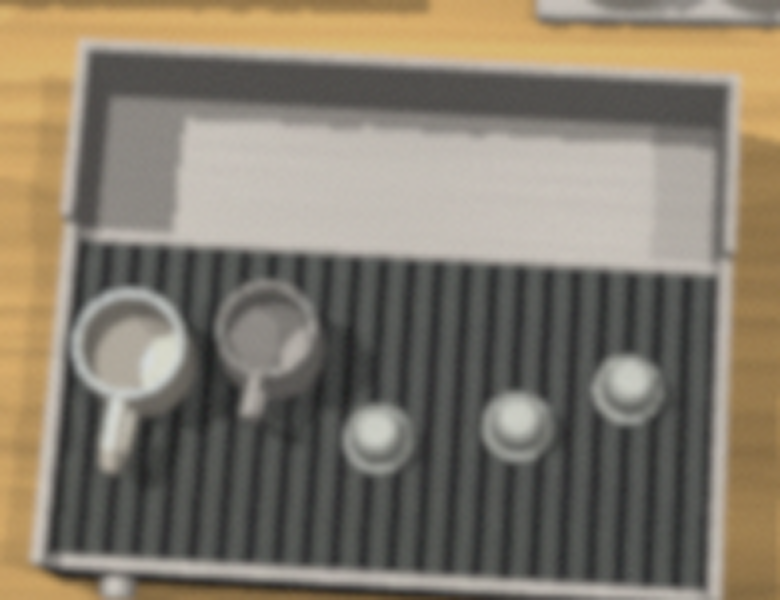

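The crop shows capsule flange centres at crop pixels (377,440), (517,427) and (628,391), at 4x scale. The deck's far edge runs from (78,240) to (716,273).

Run:
```python
from station import imaging,sensors
from h import *
c=imaging.calibration("top")
P=lambda u,v,z: ray(c,u/4+195-.4,v/4+150-.4,z)[:2]
L,R=P(78,240,.06),P(716,273,.06)
print("edge",L,R,np.linalg.norm(L-R))
a,b=P(80,42,.085),P(738,78,.085); print("rim",a,b,np.linalg.norm(a-b))
n1,n2=P(45,558,.06),P(718,593,.06); print("near",n1,n2)
for p,q in((L,R),(a,b),(n1,n2)): 
    d=p-q; print("yaw deg",np.degrees(np.arctan2(-d[0],d[1])))
d=(L-R)/np.linalg.norm(L-R); y=d; x=np.array([d[1],-d[0]]); O=(L+R)/2-.085*x
yaw=np.arctan2(x[1],x[0]); print("O",O,"yaw",np.degrees(yaw),"rim x",((a+b)/2-O)@x,((a+b)/2-O)@y,"near",((n1+n2)/2-O)@x,((n1+n2)/2-O)@y)
for u,v in((377,440),(517,427),(628,391)):
    p=P(u,v,.0615); print("pod",p,"st",(p-O)@x,(p-O)@y)
for u,v,z in((130,345,.11),(268,332,.112)):
    p=P(u,v,z); print("cup/jug",p,"st",(p-O)@x,(p-O)@y)
s=sensors.read_state(); R=s["tcp_rot"]; print("tool yaw of x",np.degrees(np.arctan2(R[1,0],R[0,0])))
```

```text
edge [0.62952723 0.19892449] [ 0.61745837 -0.14784565] 0.34698009524594436
rim [0.73417908 0.19966047] [ 0.7200925  -0.15765786] 0.357595890467511
near [0.45545769 0.20612485] [ 0.44383033 -0.14808864]
yaw deg -1.993296548747742
yaw deg -2.257606333843775
yaw deg -1.880106514378097
O [0.53854423 0.02849594] yaw -1.993296548747742 rim x 0.18873812555516006 -0.0009303988766770615 near -0.08886458792273942 -0.0025703295321865523
pod [0.52171322 0.03299734] st -0.01697739964709712 0.003913253455568318
pod [ 0.53017562 -0.04136623] st -0.005933556829243815 -0.07011097629884094
pod [ 0.55090105 -0.10038225] st 0.01683205728345556 -0.12837040626255247
cup/jug [0.55988547 0.15936566] st 0.016776341397143152 0.13153283849483952
cup/jug [0.56763825 0.08829788] st 0.026996355843238517 0.06077771602366725
tool yaw of x 164.02301713516073
```

>>> carry_out(
  steps=[0,0,0,0,0,-0.81,0.15,0,0,0,0,0,-0.81,0.15,0,0,0,0,0,-0.82,0.15,-0.51,-0.967,0,0,0,0,0.15,-0.51,-0.967,0,0,0,0,0.15,-0.51,-0.967,0,0,0,0,0.15,-0.51,-0.967,0,0,0,0,0.15,-0.51,-0.967,0,0,0,0,0.15,-0.51,-0.967,0,0,0,0,0.15,-0.51,-0.967,0,0,0,0,0.15,-0.51,-0.967,0,0,0,0,0.15,-0.51,-0.967,0,0,0,0,0.15],
)

```text
time_s: 1.1
ee_pos: [0.2863, 0.4019, 0.248]
tcp_rot: [[-0.999, 0.035, -0.0], [0.035, 0.999, -0.0], [0.0, -0.0, -1.0]]
force: [0.9, 0.5, -0.1]
finger_gap: 0.0133
grasp_force: 0.0
```

>>> carry_out(
  steps=[-0.51,-0.967,0,0,0,0,0.15,-0.51,-0.967,0,0,0,0,0.15,-0.51,-0.967,0,0,0,0,0.15,-0.51,-0.967,0,0,0,0,0.15,-0.51,-0.967,0,0,0,0,0.15,-0.51,-0.967,0,0,0,0,0.15,-0.51,-0.967,0,0,0,0,0.15,-0.51,-0.967,0,0,0,0,0.15,-0.51,-0.967,0,0,0,0,0.15,-0.51,-0.967,0,0,0,0,0.15,-0.51,-0.967,0,0,0,0,0.15,-0.51,-0.967,0,0,0,0,0.15],
)

```text
time_s: 2.1
ee_pos: [0.4289, 0.1068, 0.2482]
tcp_rot: [[-0.999, 0.035, -0.0], [0.035, 0.999, 0.0], [0.0, 0.0, -1.0]]
force: [0.8, 0.4, 0.5]
finger_gap: 0.0127
grasp_force: 0.0
```

>>> carry_out(
  steps=[-0.51,-0.967,0,0,0,0,0.15,-0.51,-0.967,0,0,0,0,0.15,-0.51,-0.967,0,0,0,0,0.15,0,0,0.5,0,0,0,0.15,0,0,0.5,0,0,0,0.15,0,0,0,0,0,0,0.15,0,0,0,0,0,0,0.15],
)

```text
time_s: 2.68
ee_pos: [0.4639, 0.0343, 0.2228]
tcp_rot: [[-0.999, 0.035, -0.002], [0.035, 0.999, -0.001], [0.002, -0.001, -1.0]]
force: [0.1, -0.2, -0.7]
finger_gap: 0.0129
grasp_force: 0.0
```

Run:
```python
from station import imaging,sensors
import cv2,json,numpy as np
c=imaging.calibration("wrist")
cv2.imwrite("pics/w1.png",imaging.get_image("wrist"))
json.dump({k:np.asarray(v).tolist() for k,v in c.items()},open("w1.json","w"))
s=sensors.read_state(); print(s["time_s"],s["ee_pos"],s["tcp_rot"],s["finger_gap"])
```

```text
2.7333 [0.46440255 0.03455865 0.22338209] [[-9.99406779e-01  3.44365060e-02 -4.65322695e-04]
 [ 3.44365755e-02  9.99406875e-01 -1.42249021e-04]
 [ 4.60148141e-04 -1.58188756e-04 -9.99999882e-01]] 0.012815705746162285
```

View pics/w1.png

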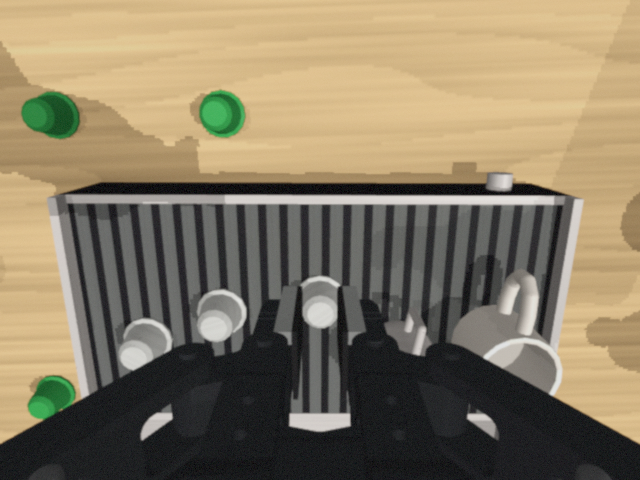

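The wrist view shows the middle capsule centred between the fingertips at (321,295). The other two have flanges near (221,315) and (147,345). The deck's near edge is at row 200 and its far edge at about row 413.

Run:
```python
import json
from h import *
c={k:np.array(v) for k,v in json.load(open("w1.json")).items()}
for n,u,v,z in(("p0",321,297,.0615),("p1",221,315,.0615),("p2",146,343,.0615),("p0top",320,312,.088),("p1top",215,325,.088),("p2top",134,355,.088),("near",320,203,.06),("far",320,413,.06)): print(n,ray(c,u,v,z)[:2])
```

```text
p0 [0.52331481 0.03441993]
p1 [ 0.53532321 -0.04151599]
p2 [ 0.55682564 -0.10155423]
p0top [0.52264232 0.0336622 ]
p1top [ 0.52986981 -0.0391013 ]
p2top [ 0.55111341 -0.09857284]
near [0.45244931 0.03617334]
far [0.62616995 0.03005174]
```

>>> carry_out(
  steps=[0,0.04,1,0,0,0,0.15,0,0,1,0,0,0,0.15,0,0,1,0,0,0,0.15,0,0,1,0,0,0,0.15,0,0,0.8,0,0,0,0.15,0,0,0.3,0,0,0,0.15,0,0,0.2,0,0,0,0.15,0,0,0.15,0,0,0,0.15,0,0,0,0,0,0,0.15],
)

```text
time_s: 3.48
ee_pos: [0.4651, 0.0356, 0.0875]
tcp_rot: [[-0.999, 0.035, 0.001], [0.035, 0.999, 0.0], [-0.001, 0.0, -1.0]]
force: [-0.1, 0.2, 0.3]
finger_gap: 0.013
grasp_force: 0.0
```

Run:
```python
from station import imaging
import cv2
a=imaging.get_image("scene")[200:320,240:440]
b=imaging.get_image("wrist")[170:450,150:500]
cv2.imwrite("pics/s2.png",cv2.resize(a,None,fx=4,fy=4,interpolation=cv2.INTER_CUBIC))
```

```text
(no output)
```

View pics/s2.png

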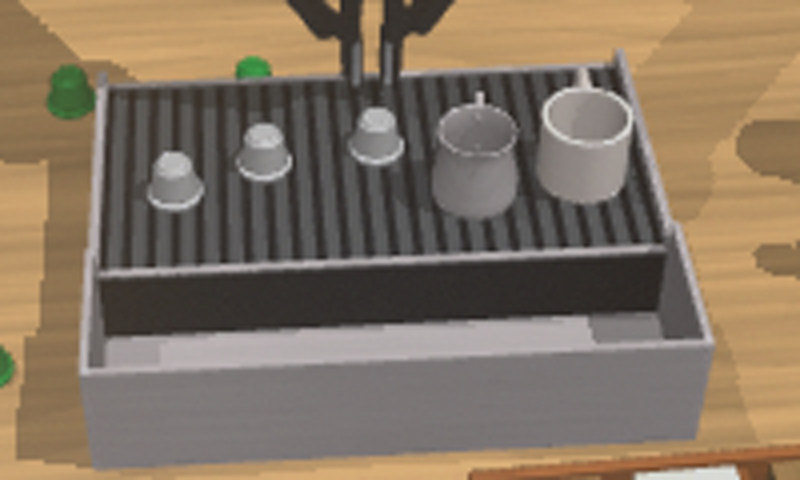

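The fingers hang about 10 mm above the deck with no contact. The linkage above the tips looks wide enough to reach the jug in the middle lane. So I'll push the two right-hand capsules first with this two-finger cradle, then do the middle one with the gripper turned 90°.

>>> carry_out(
  steps=[0,-0.98,0,0,0,0,0.15,0,-0.98,0,0,0,0,0.15,0,-0.97,0.06,0,0,0,0.15,0,0,0,0,0,0,0.15,-0.4,0,0,0,0,0,0.15,-0.4,0,0,0,0,0,0.15,-0.4,0,0,0,0,0,0.15,-0.4,0,0,0,0,0,0.15,-0.4,0,0,0,0,0,0.15],
)

```text
time_s: 4.33
ee_pos: [0.5136, -0.0386, 0.0856]
tcp_rot: [[-0.999, 0.033, 0.001], [0.033, 0.999, 0.0], [-0.001, 0.0, -1.0]]
force: [0.1, -0.0, 0.1]
finger_gap: 0.0127
grasp_force: 0.1
```

>>> carry_out(
  steps=[-0.4,0,0,0,0,0,0.15,-0.4,0,0,0,0,0,0.15,-0.4,0,0,0,0,0,0.15,-0.4,0,0,0,0,0,0.15,-0.4,0,0,0,0,0,0.15,-0.4,0,0,0,0,0,0.15,-0.4,0,0,0,0,0,0.15,-0.4,0,0,0,0,0,0.15,-0.4,0,0,0,0,0,0.15,-0.4,0,0,0,0,0,0.15,-0.4,0,0,0,0,0,0.15,0,0,0,0,0,0,0.15],
)

```text
time_s: 5.33
ee_pos: [0.6242, -0.0434, 0.0857]
tcp_rot: [[-0.999, 0.035, 0.002], [0.035, 0.999, -0.0], [-0.002, -0.0, -1.0]]
force: [0.9, -0.2, -0.5]
finger_gap: 0.0128
grasp_force: 0.0
```

Run:
```python
from station import imaging
import cv2
a=imaging.get_image("scene")[200:320,240:440]
cv2.imwrite("pics/s3.png",cv2.resize(a,None,fx=4,fy=4,interpolation=cv2.INTER_CUBIC))
```

```text
(no output)
```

View pics/s3.png

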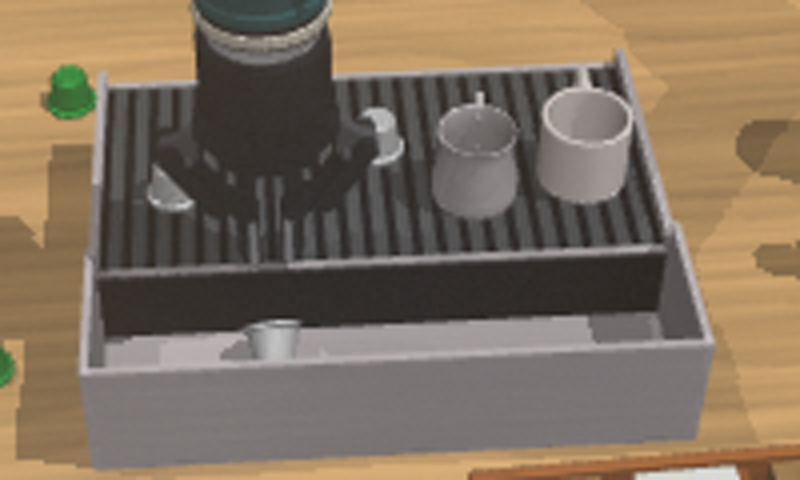

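The first capsule is in the trough at (272,340) in the crop, and the other items have not moved. Next is the rightmost capsule.

>>> carry_out(
  steps=[0,0,-1,0,0,0,0.15,0,0,-1,0,0,0,0.15,1,-0.48,0,0,0,0,0.15,1,-0.48,0,0,0,0,0.15,1,-0.48,0,0,0,0,0.15,1,-0.48,0,0,0,0,0.15,1,-0.48,0,0,0,0,0.15,0.3,0,0,0,0,0,0.15,0,0,0,0,0,0,0.15,0,0,1,0,0,0,0.15,0,0,1,0,0,0,0.15,0,0,0,0,0,0,0.15],
)

```text
time_s: 6.38
ee_pos: [0.486, -0.0974, 0.0824]
tcp_rot: [[-0.999, 0.033, -0.006], [0.033, 0.999, 0.001], [0.006, 0.001, -1.0]]
force: [-1.2, 0.4, -0.1]
finger_gap: 0.0127
grasp_force: 0.0
```

>>> carry_out(
  steps=[-0.4,0,0,0,0,0,0.15,-0.4,0,0,0,0,0,0.15,-0.4,0,0,0,0,0,0.15,-0.4,0,0,0,0,0,0.15,-0.4,0,0,0,0,0,0.15,-0.4,0,0,0,0,0,0.15,-0.4,0,0,0,0,0,0.15,-0.4,0,0,0,0,0,0.15,-0.4,0,0,0,0,0,0.15,-0.4,0,0,0,0,0,0.15,-0.4,0,0,0,0,0,0.15,-0.4,0,0,0,0,0,0.15],
)

```text
time_s: 7.38
ee_pos: [0.6082, -0.103, 0.0855]
tcp_rot: [[-0.999, 0.035, -0.0], [0.035, 0.999, 0.0], [0.0, 0.0, -1.0]]
force: [0.2, -1.8, -0.0]
finger_gap: 0.0126
grasp_force: 0.3
```

>>> carry_out(
  steps=[-0.4,0,0,0,0,0,0.15,-0.2,0,0,0,0,0,0.15,0,0,0,0,0,0,0.15],
)

```text
time_s: 7.63
ee_pos: [0.6236, -0.1034, 0.0854]
tcp_rot: [[-0.999, 0.034, 0.001], [0.034, 0.999, -0.0], [-0.001, -0.0, -1.0]]
force: [0.2, 0.2, -0.1]
finger_gap: 0.0128
grasp_force: 0.0
```

Run:
```python
from station import imaging
import cv2
a=imaging.get_image("scene")[200:320,240:440]
cv2.imwrite("pics/s4.png",cv2.resize(a,None,fx=4,fy=4,interpolation=cv2.INTER_CUBIC))
```

```text
(no output)
```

View pics/s4.png

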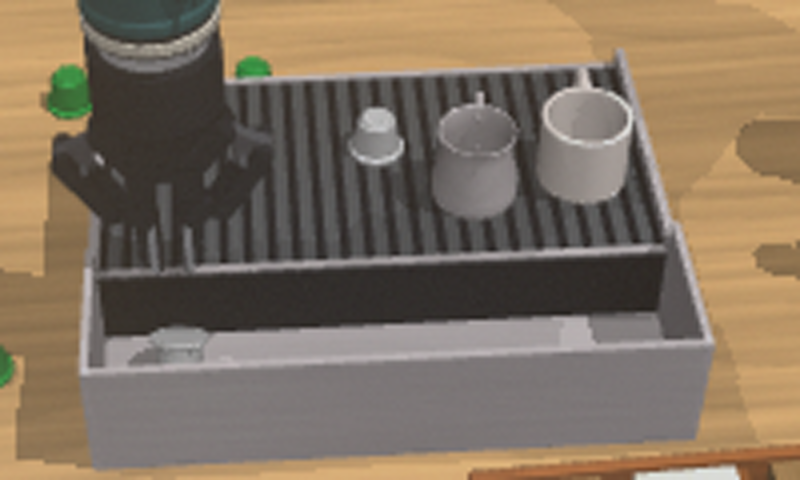

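The second capsule is at (180,345) in the trough, and the cup, jug and middle capsule are untouched. I'll raise, go behind the middle capsule, turn 90° and shut the fingers.

>>> carry_out(
  steps=[0,0,-1,0,0,0,0,0,0,-1,0,0,0,0,0,0,-1,0,0,0,0,0.937,0.762,0,0,0,0,0,0.937,0.762,0,0,0,0,0,0.937,0.762,0,0,0,0,0,0.937,0.762,0,0,0,0,0,0.937,0.762,0,0,0,0,0,0.937,0.762,0,0,0,0,0,0.937,0.762,0,0,0,0,0,0,0,0,0,0,-0.98,0,0,0,0,0,0,-0.98,0],
)

```text
time_s: 8.68
ee_pos: [0.4611, 0.037, 0.1606]
tcp_rot: [[-0.986, -0.168, -0.001], [-0.168, 0.986, 0.001], [0.001, 0.001, -1.0]]
force: [0.3, -0.6, -0.9]
finger_gap: 0.0001
grasp_force: 0.0
```

>>> carry_out(
  steps=[0,0,0,0,0,-0.98,0,0,0,0,0,0,-0.98,0,0,0,0,0,0,-0.98,0,0,0,0,0,0,-0.98,0,0,0,0,0,0,-0.98,0,0,0,0,0,0,-0.98,0,0,0,0,0,0,-0.98,0,0,0,0,0,0,-0.98,0,0,0,0,0,0,-0.98,0,0,0,0,0,0,-0.98,0,0,0,0,0,0,-0.98,0,0,0,0,0,0,-0.98,0],
)

```text
time_s: 9.68
ee_pos: [0.4624, 0.0353, 0.1605]
tcp_rot: [[-0.227, -0.974, -0.0], [-0.974, 0.227, -0.0], [0.0, 0.0, -1.0]]
force: [0.8, 0.0, 0.9]
finger_gap: -0.0002
grasp_force: 0.0
```

>>> carry_out(
  steps=[0,0,0,0,0,-0.98,0,0,0,0,0,0,-0.98,0,0,0,0,0,0,0,0,0,0,0,0,0,0,0],
)

```text
time_s: 10.02
ee_pos: [0.4627, 0.0349, 0.1605]
tcp_rot: [[-0.04, -0.999, -0.0], [-0.999, 0.04, 0.0], [-0.0, 0.0, -1.0]]
force: [0.5, -0.5, 0.3]
finger_gap: 0.0004
grasp_force: 0.0
```

Run:
```python
from station import imaging,sensors
import cv2,numpy as np
print(sensors.read_state()["ee_pos"],sensors.read_state()["joint_positions"])
a=cv2.resize(imaging.get_image("top")[150:310,195:390],None,fx=2,fy=2,interpolation=cv2.INTER_CUBIC)
b=cv2.resize(imaging.get_image("wrist"),(400,300)); 
m=np.zeros((600,800,3),np.uint8); m[:320,:390]=a; m[:300,400:]=b
cv2.imwrite("pics/t5.png",m[:330])
```

```text
[0.46266522 0.03486906 0.16052104] [-0.07345318  0.28571369 -0.08459005  2.11652812  0.0345773   0.74089597
  2.92179779]
```

View pics/t5.png

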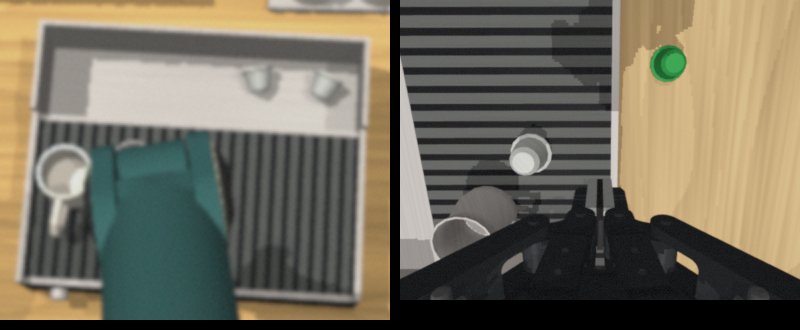

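The left half (top view) shows both pushed capsules in the trough, at (258,78) and (325,87). The right half (wrist view) shows the third still in place at (530,155). Joint 7 sits at its range end, so I'll turn back 0.1 rad and push with the face slightly skewed, away from the jug.

>>> carry_out(
  steps=[0,0,0,0,0,1,0,-0.14,0,0,0,0,0,0,0,0,0,0,0,0,0],
)

```text
time_s: 10.37
ee_pos: [0.4636, 0.0398, 0.1606]
tcp_rot: [[-0.134, -0.991, 0.0], [-0.991, 0.134, -0.0], [0.0, -0.0, -1.0]]
force: [-0.3, 0.1, -0.6]
finger_gap: -0.0002
grasp_force: 0.0
```

Run:
```python
from station import sensors
s=sensors.read_state(); print(s["joint_positions"][6],s["ee_pos"],s["tcp_rot"])
```

```text
2.8229845454644398 [0.46360016 0.03978056 0.16058632] [[-1.34189936e-01 -9.90955599e-01  2.50313008e-04]
 [-9.90955630e-01  1.34189927e-01 -5.07542216e-05]
 [ 1.67056958e-05 -2.54859790e-04 -9.99999967e-01]]
```

>>> carry_out(
  steps=[0.05,0,1,0,0,0,0,0,0,1,0,0,0,0,0,0,0.7,0,0,0,0,0,0,0.3,0,0,0,0,0,0,0,0,0,0,0,-0.04,-0.398,0,0,0,0,0,-0.04,-0.398,0,0,0,0,0,-0.04,-0.398,0,0,0,0,0,-0.04,-0.398,0,0,0,0,0,-0.04,-0.398,0,0,0,0,0],
)

```text
time_s: 11.2
ee_pos: [0.5153, 0.0358, 0.0863]
tcp_rot: [[-0.137, -0.991, 0.002], [-0.991, 0.137, 0.0], [-0.0, -0.002, -1.0]]
force: [-1.1, 0.3, -0.9]
finger_gap: 0.0001
grasp_force: 0.2
```

>>> carry_out(
  steps=[-0.04,-0.398,0,0,0,0,0,-0.04,-0.398,0,0,0,0,0,-0.04,-0.398,0,0,0,0,0,-0.04,-0.398,0,0,0,0,0,-0.04,-0.398,0,0,0,0,0,-0.04,-0.398,0,0,0,0,0,-0.04,-0.398,0,0,0,0,0,-0.04,-0.398,0,0,0,0,0,-0.04,-0.398,0,0,0,0,0,-0.04,-0.398,0,0,0,0,0,-0.04,-0.398,0,0,0,0,0,0,0,0,0,0,0,0],
)

```text
time_s: 12.2
ee_pos: [0.6256, 0.0316, 0.0856]
tcp_rot: [[-0.138, -0.99, 0.002], [-0.99, 0.138, 0.0], [-0.0, -0.002, -1.0]]
force: [-0.1, -0.5, -0.1]
finger_gap: 0.0001
grasp_force: 0.0
```

Run:
```python
from station import imaging,sensors
import cv2
print(sensors.read_state()["joint_positions"][6])
a=imaging.get_image("scene")[200:320,240:440]
cv2.imwrite("pics/s6.png",cv2.resize(a,None,fx=4,fy=4,interpolation=cv2.INTER_CUBIC))
```

```text
2.8543948569399777
```

View pics/s6.png

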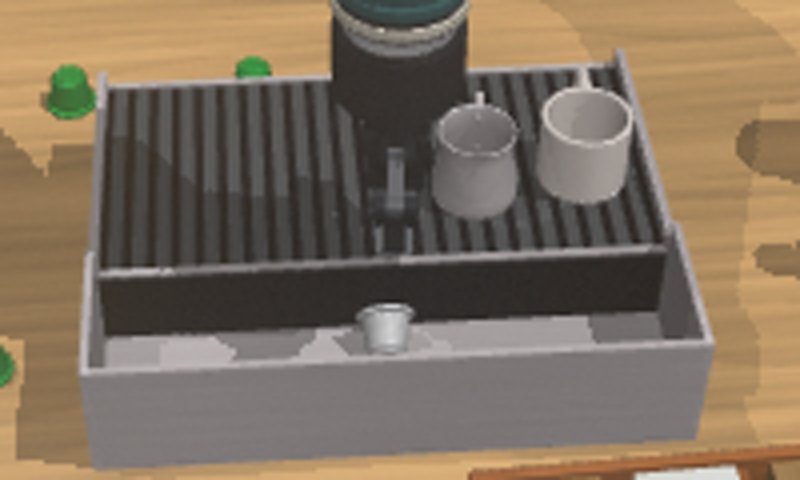

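The third capsule has dropped into the trough at (388,325), and the deck holds only the cup and jug. I'll raise straight up, move back and check.

>>> carry_out(
  steps=[0,0,-1,0,0,0,0,0,0,-1,0,0,0,0,0,0,-1,0,0,0,0,0,0,-1,0,0,0,0,0,0,-1,0,0,0,0,0,0.8,0,0,0,0,0,0,0.8,0,0,0,0,0,0,0.8,0,0,0,0,0,0,0.8,0,0,0,0,0,0,0.8,0,0,0,0,0,0,0,0,0,0,0,0,0,0,0,0,0,0,0],
)

```text
time_s: 13.25
ee_pos: [0.5233, 0.0456, 0.2108]
tcp_rot: [[-0.137, -0.991, 0.0], [-0.991, 0.137, -0.0], [0.0, -0.0, -1.0]]
force: [-0.2, 0.1, 1.2]
finger_gap: 0.0002
grasp_force: 0.0
```

Run:
```python
from station import imaging,sensors
import cv2
print(sensors.read_state()["ee_pos"],sensors.read_state()["joint_positions"][6])
a=imaging.get_image("top")[150:300,195:390]
cv2.imwrite("pics/t7.png",cv2.resize(a,None,fx=4,fy=4,interpolation=cv2.INTER_CUBIC))
```

```text
[0.52331764 0.04563109 0.21082263] 2.8163491534437695
```

View pics/t7.png

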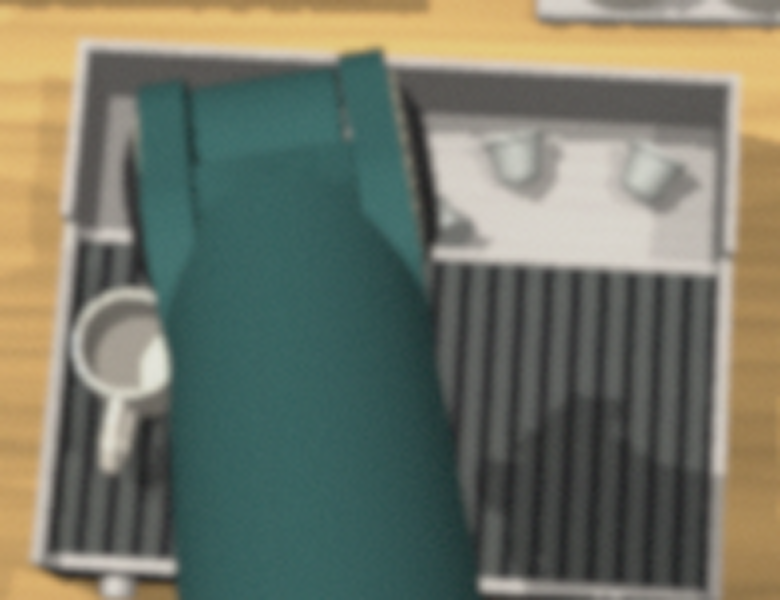

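The top view shows two capsules in the trough at (517,155) and (655,175), and the third's edge beside the arm at (455,222). The cup is unmoved, so I'm handing in.

```bash
python3 -c "
from station import bot
print(bot.close_job())"
```

```text
the job is handed in; nothing more can be done
None
```

All three capsules are in the waste trough and the job is handed in at about 13 s; the cup and jug looked unmoved, but joint 7 briefly read 2.9218 against its 2.92 limit, which the judge may count against it.

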